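# Sweep the mat and uncap the compressor port

### The job

With the bench brush, sweep the three pieces of scrap metal right off the black rubber mat, without touching them with the gripper, then set the brush down off the mat and let go of it. Next take the black cap off the compressor on the mat: its thread may be right- or left-handed, so try loosening it both ways until it comes free, and finish holding it still in the gripper, lifted about 8 cm above where it sat. Leave the blue bin, the wrench and the white bottle alone.

Things in the scene. Friction and masses are not known exactly. Their poses are not given: they have to be found in the camera images.
- compressor: Aluminium compressor, fixed, turned together with its mat. Origin on the bench (z = 0) right under the upright port on its top; x along the machine, z up. Machine: x -114 to 107, y -56 to 56 mm, up to 116 mm high; round the port a 64 mm steel seat disc, top 121 mm above the bench. Scrap lies on the free mat on the machine's -y side.
- mat (a point): Centre of the top of the black rubber mat under the compressor, 3 mm thick, fixed. Axes as the compressor's; mat 250 mm (x) by 330 mm (y): in the compressor's frame x -125 to 125, y -245 to 85 mm.
- cap_grip (a point): Black round plastic cap on the port, upright, 49 mm across, 48 mm tall, 60 g: the centre of its solid upper part, on its axis, 36 mm above its lower rim and 12 mm below its top. Seated, this point is 157 mm above the bench. Lifting 25 mm clears the port.
- brush_grip (a point): Centre of the wooden grip of the bench brush, which stands on its stiff, rigid bristles; 160 g, 92 mm tall; this point is 68 mm above the bristle ends; x along the brush. Grip 70 mm long (x), 24 mm thick (y), 41 to 92 mm above the bristle ends; under it a block 130 x 32 mm and bristles 124 mm (x) by 28 mm (y).
- nut_mid (a point): Scrap hexagon nut, 24 mm across flats, 12 mm high, 35 g, lying on the mat; this point is its centre.
- bracket_mid (a point): Scrap L-shaped steel bracket stub, 26 x 20 mm and 20 mm high, 30 g, lying on the mat; this point is 7 mm above its underside, midway along it.
- stub_mid (a point): Scrap sheared stud: a 22 mm square head 10 mm high with a 14 mm round stub up to 19 mm, 40 g, lying on the mat; this point is 8 mm above its underside.
- brush: The brush as a whole; origin at the middle of its bristles' lower ends, z up, x along the brush.
- cap: The same cap; origin at the centre of its rim, z up. Quick thread with two hidden lugs, hand unknown: turned the right way 1.0 to 1.2 rad it is free and lifts straight off (it does not rise by itself; up to 1.5 rad does no harm). The wrong way it meets a hard stop within 0.35 rad, stays locked, and a moderate grip slips round on it. It turns easily.
- bin: Bystander: open blue plastic bin 140 x 100 x 60 mm; origin at the centre of its underside.
- wrench: Bystander: steel wrench 180 mm long lying on the bench.
- bottle: Bystander: white plastic bottle, 64 mm across and 170 mm tall; origin at the centre of its underside.
Not all that is in view belongs to the job. Several things look just like the brush: the one meant starts farthest from the robot's base. What is shaped like the cap but orange is not meant.

How it is judged:
By the outcome, as a careful person would: the job done as asked, in the order asked, and still so for the second after the job is handed in, while the arm keeps its last pose, push and grip.
It also fails if it takes over 64 s, if anything falls off the work surface, if the arm or the gripper's body presses on something with over 40 N, if the wrist force passes 120 N, or if a joint passes its speed limit or range.

### The arm

A 7-joint arm with a two-finger parallel gripper is mounted at the origin on the work surface. World frame = base frame: x ahead of the robot, y to its left, z up, the work surface at z = 0. Lengths are in mm, angles in rad, forces in N, time in s.
With the tool pointing down it reaches from about 375 to 925 mm from the base axis. Payload 3.1 kg.
Tool frame: the origin (TCP) lies on the centre line of the jaws, within the pads' length; the fingertips stand 17 mm ahead of it and the grasp point (between the pads) lies 2 mm behind it; z points along the fingers, y is the line along which they close (so a half turn about z gives the same grasp; the last joint's range is limited). The gripper opens to 85 mm and grips with 20 to 120 N. Pads are 22 mm wide; open, the fingers measure 114 mm over their backs; the gripper's body (76 mm by 85 mm) begins 54 mm behind the grasp point. The pads swing forward as they close: fully open they stand 13 mm farther back than shut.
Start: joints at [1.057, 0.383, 0.044, 1.598, -0.018, 1.161, -0.05], TCP at [262.568, -594.61, 248.269] pointing down, gripper open.
Joint ranges: [-2.61, 2.61], [-0.41, 2.15], [-1.48, 1.57], [0, 2.5], [-1.57, 4.71], [0.05, 1.97], [-2.85, 2.85]. Speed limits (rad/s): [2.79, 2.79, 3.14, 3.14, 3.14, 3.14, 3.14].

### API

Orientations are given as [roll, pitch, yaw] about the fixed x, y, z axes, in that order (R = Rz(yaw) Ry(pitch) Rx(roll)).
In Python, from cell import robot, viewer, order gives the robot as it stands.
- The arm moves only by the tool jog_arm, never from a script. Its argument "steps" is text: rows parted by semicolons, each of 5 numbers parted by spaces: the closure, from 0 (fully open) to 1 (shut), then the shift along the tool's x, y, z in mm, then the turn about the tool's z in degrees. A call has exactly 10 rows; each row shifts and turns the commanded pose from where the row before left it, along the tool's axes as they then stand; what a row does not reach is not made up. A row lasts 1/10 s, in which the tool goes at most 50 mm and 8.59 degrees, less where a joint would pass 70% of its speed; a pose out of reach is approached as far as the arm can. A call is refused whole if a number of a shift passes 50 or a number of a turn 8.59, either way. A call with a gripper value outside its range is refused whole. The fingers move at their own pace and stop on an object; "grip_force" is the grip in N (left out, the last holds). Time passes only in rows, so rows that do not move let the fingers close, or fill a call up. It gives the time, the measured TCP pose, the force, the opening and the grip force at its end, in the units of the state.
- robot.state(): the state, without advancing time (a new reading comes with each control period).
- viewer.capture(name): name is "side" or "top"; returns the picture (480x640x3 uint8, red, green, blue); there is no depth.
- viewer.get_calibration(name): a dict with "fx", "fy", "cx", "cy" (pixels), "dist_coeffs" ([k1, k2, p1, p2, k3] as OpenCV has them; the pictures are not rectified), "R" (3x3) and "t" (3): a world point X has camera coordinates R X + t. Camera axes: x right, y down, z forward; pixel columns grow to the right and rows downward; lengths in mm; the calibration is good to about 2 mm. A picture is of the moment at which its call begins. get_calibration takes no time and is no camera call.
- order.close_job(): hands the job in; it is judged then, once.
The state is a dict: "clock": time; "joint_pos": joint angles; "qvel": joint speeds; "effort": joint torques, N m; "position": TCP position; "orientation": TCP orientation; "ft_force": force on the tool from outside, world axes, zero at the start; "ft_torque": the same for the moment, N m; "grip_width": finger opening in mm; "grasp_force": force on a finger pad.
Only numpy, scipy, OpenCV 4.12 (cv2) and the standard library are available. Lean on these libraries where they do the work, as an engineer would, in place of code of your own. Each camera call takes 0.05 s, during which the arm holds its last target. There are 200 camera calls.

## Working session

There is one attempt and no reset: what is moved stays moved. The work goes in short steps, Python scripts to look and compute and a tool call to move; the robot and the scene stay as the last step left them, time stands still between calls to the robot, and variables do not carry over. Pictures are saved under pics/ and viewed, at most 10 in all, crops included, and the job is handed in when it is done.

Besides the shell and the picture viewer there is one more tool, called after ">>>" as name(argument=value, ...) on one line, values as JSON. jog_arm: Moves the arm, as the interface text tells. Its arguments: {"type":"object","properties":{"steps":{"type":"string"},"grip_force":{"type":"number"}},"required":["steps"]}

```bash
mkdir -p pics; ls; python3 - <<'E'
from cell import robot, viewer
import cv2
for n in("top","side"):
    im=viewer.capture(n); cv2.imwrite(f"pics/{n}0.png",im[:,:,::-1])
    c=viewer.get_calibration(n); print(n,c)
s=robot.state(); print(s)
E
```

```text
pics
top {'fx': 459.68677939829337, 'fy': 459.68677939829337, 'cx': 317.8870574751019, 'cy': 238.1705006101602, 'dist_coeffs': array([0.00983385, 0.        , 0.        , 0.        , 0.        ]), 'R': array([[-1.70454307e-02, -9.99854669e-01, -3.08146670e-04],
       [-9.98987303e-01,  1.70434770e-02, -4.16399832e-02],
       [ 4.16391834e-02, -4.01936837e-04, -9.99132632e-01]]), 't': array([ -39.60387414,  508.36032769, 1263.07447805])}
side {'fx': 517.1387529106894, 'fy': 517.1387529106894, 'cx': 330.68152026901436, 'cy': 250.02142080535697, 'dist_coeffs': array([-0.07512874,  0.        ,  0.        ,  0.        ,  0.        ]), 'R': array([[-0.69191246, -0.72178219,  0.01695943],
       [-0.41185372,  0.37529879, -0.83037783],
       [ 0.59298707, -0.58153356, -0.55694259]]), 't': array([ 328.0829886 ,  313.2783969 , 1125.00006743])}
{'clock': 0.1, 'joint_pos': array([ 1.05719933,  0.38377592,  0.04382794,  1.59943059, -0.01787126,
        1.16122987, -0.0499006 ]), 'qvel': array([ 0.00078328, -0.00071804,  0.00020083, -0.00352174,  0.00042688,
        0.00049472,  0.00122365]), 'effort': array([ 2.07792989e-03, -4.34730148e+01,  1.02886140e+00, -2.50457275e+01,
        1.07936177e-02,  5.44263297e-03,  2.44750204e-06]), 'position': array([ 262.20965055, -593.85804779,  246.99164451]), 'orientation': array([-3.13914575e+00,  1.52412177e-04,  4.15895757e-01]), 'ft_force': array([-0.02202817,  1.09023098,  0.56963097]), 'ft_torque': array([0.03255867, 0.02717205, 0.04363774]), 'grasp_force': 0.0, 'grip_width': 84.95625213635027}
```

View pics/top0.png

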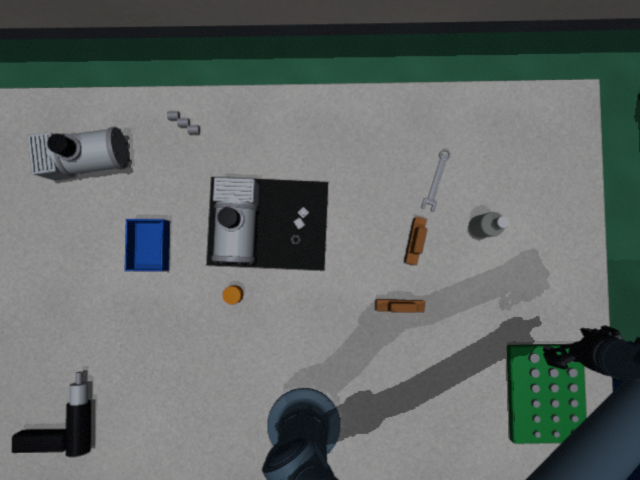

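View pics/side0.png

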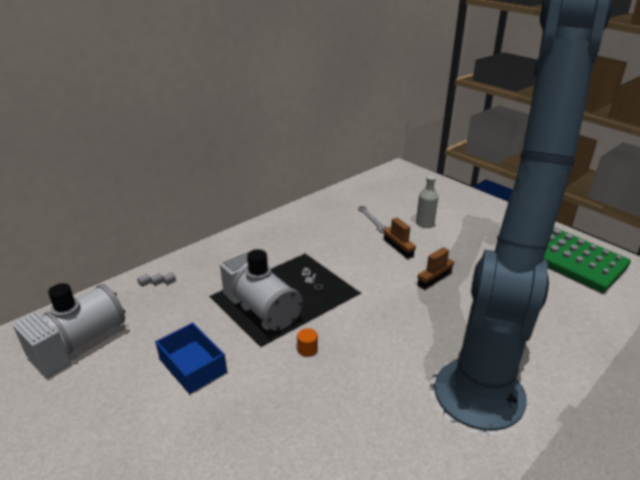

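The top view shows two brush lookalikes, at (416,240) and (400,306). The upper one at (416,240) is farther from the base at (303,420), so it is the one meant. The compressor on the mat is at (235,220), its black cap at (230,217) and the scrap at (303,212), (299,223) and (295,240). The orange lookalike at (232,295), the off-mat machine and the scrap at (180,120) are not meant. I'll confirm with one crop.

```bash
cat > h.py <<'E'
import numpy as np, cv2
from cell import robot, viewer, order
def ray(n,uv,z):
    c=viewer.get_calibration(n); K=np.array([[c['fx'],0,c['cx']],[0,c['fy'],c['cy']],[0,0,1]])
    p=cv2.undistortPoints(np.array(uv,float).reshape(-1,1,2),K,np.array(c['dist_coeffs'])).reshape(-1,2)
    d=np.c_[p,np.ones(len(p))]@c['R']; o=-c['R'].T@c['t']
    return o+d*((z-o[2])/d[:,2])[:,None]
def proj(n,X):
    c=viewer.get_calibration(n); K=np.array([[c['fx'],0,c['cx']],[0,c['fy'],c['cy']],[0,0,1]])
    return cv2.projectPoints(np.array(X,float).reshape(-1,1,3),cv2.Rodrigues(np.array(c['R']))[0],np.array(c['t'],float),K,np.array(c['dist_coeffs']))[0].reshape(-1,2)
E
python3 - <<'E'
from h import *
im=cv2.imread("pics/top0.png"); s=cv2.imread("pics/side0.png")
a=cv2.resize(im[165:285,200:340],None,fx=4,fy=4,interpolation=cv2.INTER_CUBIC) #560x480
b=cv2.resize(im[205:325,370:430],None,fx=4,fy=4,interpolation=cv2.INTER_CUBIC) #240x480
cv2.imwrite("pics/crop1.png",np.hstack([a,b]))
# mat corners, black mask
g=im.max(2)
m=np.zeros_like(g); m[170:275,200:335]=(g[170:275,200:335]<60)
m=cv2.morphologyEx(m,cv2.MORPH_OPEN,np.ones((3,3)))
pts=cv2.findNonZero(m); h=cv2.convexHull(pts); r=cv2.approxPolyDP(h,5,True).reshape(-1,2); print(r); print(ray("top",r,3).round(1))
# brush top: orange-brown
hsv=cv2.cvtColor(im,cv2.COLOR_BGR2HSV)
w=((hsv[...,0]<20)&(hsv[...,1]>120)).astype(np.uint8)
n,l,st,ce=cv2.connectedComponentsWithStats(w)
for i in range(1,n):
    if st[i,4]>60: 
        print(st[i],ce[i], cv2.minAreaRect(cv2.findNonZero((l==i).astype(np.uint8))))
# bench corners
print(ray("top",[(600,80),(0,88),(303,420)],0).round(0))
E
```

```text
[[327 182]
 [323 269]
 [207 264]
 [211 178]]
[[664.9 -76.5   3. ]
 [421.9 -61.    3. ]
 [441.3 261.1   3. ]
 [681.7 248.2   3. ]]
[405 217  22  47 620] [415.82580645 240.32096774] ((416.2529602050781, 240.61175537109375), (14.425875663757324, 46.85698318481445), 12.52880859375)
[223 286  20  18 291] [232.33676976 294.32302405] ((232.5, 294.5), (17.0, 19.0), 90.0)
[376 300  48  12 539] [399.6270872  305.45454545] ((399.5, 305.5), (11.0, 47.0), 90.0)
[[ 941. -851.    0.]
 [ 947.  840.    0.]
 [   9.    1.    0.]]
```

View pics/crop1.png

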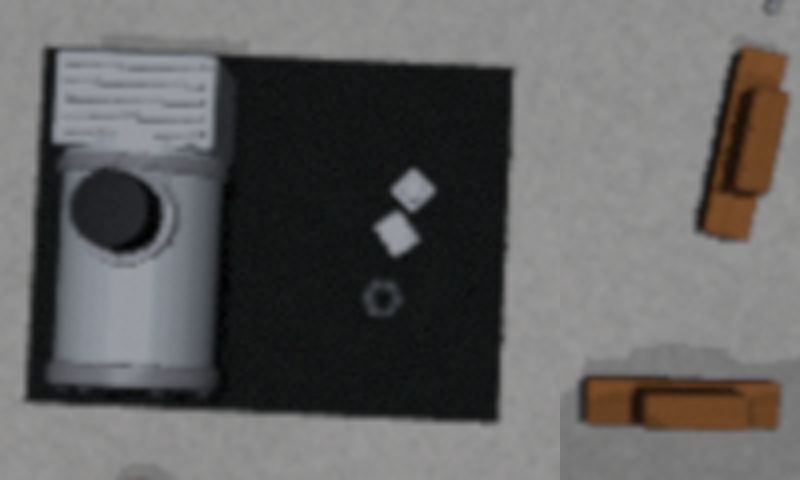

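The crop confirms it: the target brush has its block centred at (416,241) and its grip top at (420,240). The cap top is at (229,217), and the three scrap pieces lie on the mat. Next, the measurements.

```bash
python3 - <<'E'
from h import *
A=lambda p:[(200+x/4-.375,165+y/4-.375) for x,y in p]
B=lambda p:[(370+(x-560)/4-.375,205+y/4-.375) for x,y in p]
blk=ray("top",B([(740,47),(788,55),(748,240),(700,235)]),41); print("blk",blk.round(1),blk.mean(0).round(1))
gr=ray("top",B([(755,88),(788,92),(770,195),(735,192)]),92); print("grip",gr.round(1),gr.mean(0).round(1))
for q in(blk,gr):
    d=q[0]+q[1]-q[2]-q[3]; print("len",np.hypot(*d[:2])/2,"yaw",np.arctan2(d[1],d[0]))
print("cap top",ray("top",A([(112,209)]),169).round(1), ray("top",A([(126,213)]),121).round(1))
print("cap side",ray("side",[(257,258)],169).round(1))
sc=ray("top",A([(413,188),(397,233),(381,299)]),15); print("scrap",sc.round(1))
print("brush side", ray("side",[(400,226)],92).round(1), proj("side",[*gr]).round(0).tolist())
y=-0.057; ax=np.array([np.cos(y),np.sin(y)]); ay=np.array([-np.sin(y),np.cos(y)])
o=np.array([552.5,93])+80*ay; print("comp",o)
c=np.array([[*(o+a*ax+b*ay),3] for a,b in((125,-245),(-125,-245),(-125,85),(125,85))]); print("mat corners",c.round(1),proj("top",c).round(1).tolist())
print("scrap local",[((s[:2]-o)@ax,(s[:2]-o)@ay) for s in sc])
E
```

```text
blk [[ 560.9 -311.2   41. ]
 [ 555.  -343.5   41. ]
 [ 430.4 -313.2   41. ]
 [ 434.3 -281.    41. ]] [ 495.2 -312.3   41. ]
grip [[ 529.7 -309.4   92. ]
 [ 526.8 -330.8   92. ]
 [ 460.2 -317.3   92. ]
 [ 462.6 -294.8   92. ]] [ 494.8 -313.1   92. ]
len 129.17834184365677 yaw -0.2364580226114006
len 68.335134145348 yaw -0.20724855244246757
cap top [[556.5 170.2 169. ]] [[558.2 170.7 121. ]]
cap side [[541.9 185.1 169. ]]
scrap [[581.7  -8.   15. ]
 [550.6   3.6  15. ]
 [505.2  15.3  15. ]]
brush side [[ 483.  -290.7   92. ]] [[392.0, 218.0], [397.0, 216.0], [412.0, 226.0], [406.0, 228.0]]
comp [557.05753116 172.87007518]
mat corners [[667.9 -78.9   3. ]
 [418.3 -64.6   3. ]
 [437.1 264.9   3. ]
 [686.7 250.6   3. ]] [[327.8, 180.9], [324.3, 270.3], [205.7, 265.6], [210.1, 176.2]]
scrap local [(np.float64(34.86283909709626), np.float64(-179.1509546122524)), (np.float64(3.242126286225758), np.float64(-169.38834477687155)), (np.float64(-42.81443427691187), np.float64(-160.25598118732674))]
```

>>> jog_arm(steps="0 32.7 -16.3 3 0;0 32.7 -16.3 3 0;0 32.7 -16.3 3 0;0 32.7 -16.3 3 0;0 32.7 -16.3 3 0;0 32.7 -16.3 3 0;0 32.7 -16.3 3 0;0 32.7 -16.3 3 0;0 32.7 -16.3 3 0;0 32.7 -16.3 3 0", grip_force=60)

```text
clock: 1.1
position: [496.2, -312.0, 217.6]
orientation: [-3.141, 0.001, 0.416]
ft_force: [-0.3, -0.3, 0.4]
grip_width: 85.1
grasp_force: 0.0
```

>>> jog_arm(steps="0 0 0 5 7.3;0 0 0 5 7.3;0 0 0 5 7.3;0 0 0 5 7.3;0 0 0 5 7.3;0 0 0 5 0;0 0 0 5 0;0 0 0 5 0;0 0 0 0 0;0 0 0 0 0")

```text
clock: 2.1
position: [495.8, -313.4, 178.1]
orientation: [-3.141, 0.0, -0.221]
ft_force: [-0.8, -0.1, 0.4]
grip_width: 85.0
grasp_force: 0.0
```

>>> jog_arm(steps="0 0 0 14 0;0 0 0 14 0;0 0 0 14 0;0 0 0 14 0;0 0 0 14 0;0 0 0 14 0;0 0 0 14 0;0 0 0 13 0;0 0 0 0 0;0.4 0 0 0 0")

```text
clock: 3.1
position: [495.8, -313.4, 66.9]
orientation: [-3.141, 0.001, -0.221]
ft_force: [-0.0, 0.3, -0.0]
grip_width: 73.1
grasp_force: 0.0
```

>>> jog_arm(steps="1 0 0 0 0;1 0 0 0 0;1 0 0 0 0;1 0 0 0 0;1 0 0 0 0;1 0 0 0 0;1 0 0 0 0;1 0 0 0 0;1 0 0 0 0;1 0 0 0 0")

```text
clock: 4.1
position: [496.6, -313.7, 68.1]
orientation: [3.141, -0.001, -0.221]
ft_force: [-0.2, 0.6, 5.8]
grip_width: 23.3
grasp_force: 59.4
```

>>> jog_arm(steps="1 0 0 -6 0;1 0 0 -12 0;1 0 0 -12 0;1 0 0 -15 0;1 0 0 -15 0;1 0 0 0 -1.9;1 0 0 0 -1.9;1 0 0 0 -1.9;1 0 0 0 -1.9;1 0 0 0 -1.8")

```text
clock: 5.1
position: [496.2, -313.7, 128.5]
orientation: [3.141, -0.001, -0.056]
ft_force: [0.2, 0.2, -1.4]
grip_width: 23.8
grasp_force: 58.7
```

>>> jog_arm(steps="1 2 -20 0 0;1 3 -35 0 0;1 3 -40 0 0;1 3 -40 0 0;1 3 -40 0 0;1 3 -40 0 0;1 3 -40 0 0;1 3 -40 0 0;1 3 -40 0 0;1 3 -35 0 0")

```text
clock: 6.1
position: [546.3, 56.8, 128.3]
orientation: [-3.141, -0.001, -0.056]
ft_force: [1.1, 0.0, -1.7]
grip_width: 23.4
grasp_force: 58.9
```

>>> jog_arm(steps="1 1 -1 8 0;1 0 0 8 0;1 0 0 8 0;1 0 0 8 0;1 0 0 8 0;1 0 0 8 0;1 0 0 5 0;1 0 0 2 0;1 0 0 0 0;1 0 0 0 0")

```text
clock: 7.1
position: [547.4, 55.4, 72.6]
orientation: [-3.141, -0.001, -0.057]
ft_force: [-0.2, 0.2, -1.0]
grip_width: 23.5
grasp_force: 58.9
```

```bash
python3 - <<'E'
from h import *
a=viewer.capture("top")[:,:,::-1]; b=viewer.capture("side")[:,:,::-1]
A=cv2.resize(a[160:290,200:400],(800,520))[:, :400*2]
B=b[220:360,190:390]
cv2.imwrite("pics/p2.png",np.hstack([cv2.resize(a[160:290,215:345],(400,400)),cv2.resize(b[230:330,230:330],(400,400))]))
print(robot.state()['position'],robot.state()['ft_force'])
E
```

```text
[547.423101    55.44134869  72.7368463 ] [ 0.50935733  0.15135165 -2.30377277]
```

View pics/p2.png

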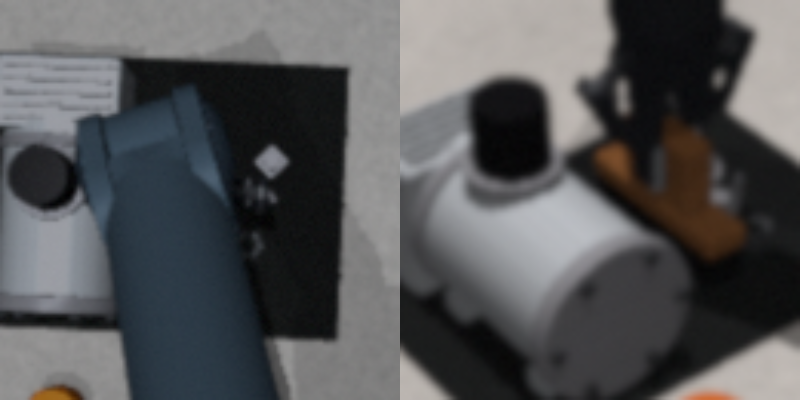

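The view shows the brush upright behind the scrap, with the pieces at (270,160), (260,190) and (250,240) in the crop. Now the sweep.

>>> jog_arm(steps="1 0 5 0 0;1 0 6 0 0;1 0 7 0 0;1 0 8 0 0;1 0 8 0 0;1 0 8 0 0;1 0 8 0 0;1 0 8 0 0;1 0 8 0 0;1 0 8 0 0")

```text
clock: 8.2
position: [542.7, -19.2, 72.3]
orientation: [-3.141, 0.0, -0.057]
ft_force: [0.1, 0.5, -0.8]
grip_width: 23.2
grasp_force: 59.0
```

>>> jog_arm(steps="1 0 9 0 0;1 0 9 0 0;1 0 9 0 0;1 0 9 0 0;1 0 9 0 0;1 0 9 0 0;1 0 9 0 0;1 0 9 0 0;1 0 9 0 0;1 0 9 0 0")

```text
clock: 9.2
position: [537.5, -109.2, 72.2]
orientation: [-3.142, 0.0, -0.057]
ft_force: [-0.8, 1.2, -2.0]
grip_width: 23.6
grasp_force: 59.1
```

>>> jog_arm(steps="1 0 7 0 0;1 0 7 0 0;1 0 5 0 0;1 0 3 0 0;1 0 0 0 0;1 0 0 0 0;1 0 0 0 0;1 0 0 0 0;1 0 0 0 0;1 0 0 0 0")

```text
clock: 10.2
position: [536.4, -130.3, 72.3]
orientation: [-3.142, -0.0, -0.057]
ft_force: [0.3, -0.2, -1.9]
grip_width: 23.4
grasp_force: 59.1
```

```bash
python3 - <<'E'
from h import *
a=viewer.capture("top")[:,:,::-1]; b=viewer.capture("side")[:,:,::-1]
cv2.imwrite("pics/p3.png",np.hstack([cv2.resize(a[160:290,260:390],(400,400)),cv2.resize(b[200:330,280:410],(400,400))]))
print(robot.state()['position'],robot.state()['ft_force'])
E
```

```text
[ 536.39989541 -130.35565811   72.29713081] [ 0.25284732 -0.94861102 -2.21279513]
```

View pics/p3.png

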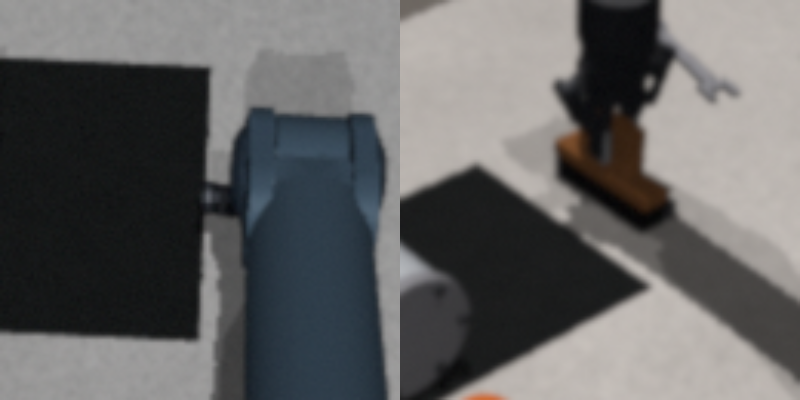

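The mat is empty and the brush is clear of its edge at (205,200). I'll back off slightly, set the brush down, release and lift.

>>> jog_arm(steps="1 0 -4 0 0;1 0 -4 0 0;1 0 0 2 0;1 0 0 2 0;1 0 0 0.5 0;1 0 0 0 0;0.6 0 0 0 0;0.3 0 0 0 0;0 0 0 0 0;0 0 0 0 0")

```text
clock: 11.3
position: [536.8, -122.7, 67.7]
orientation: [3.141, -0.0, -0.058]
ft_force: [0.2, -0.9, -0.0]
grip_width: 76.1
grasp_force: 0.0
```

>>> jog_arm(steps="0 0 0 0 0;0 0 0 0 0;0 0 0 0 0;0 0 0 0 0;0 0 0 -5 0;0 0 0 -10 0;0 0 0 -15 0;0 0 0 -20 0;0 0 0 -25 0;0 0 0 -25 0")

```text
clock: 12.3
position: [537.1, -122.4, 170.1]
orientation: [3.141, -0.001, -0.057]
ft_force: [0.5, -0.0, 0.4]
grip_width: 85.3
grasp_force: 0.0
```

>>> jog_arm(steps="0 0 0 -20 0;0 0 0 -20 0;0 0 0 -15 0;0 0 -25 0 0;0 0 -35 0 0;0 0 -35 0 0;0 0 -35 0 0;0 0 -35 0 0;0 0 -25 0 0;0 0 0 0 0")

```text
clock: 13.3
position: [547.4, 73.3, 223.9]
orientation: [-3.138, -0.001, -0.048]
ft_force: [0.1, 0.5, 0.1]
grip_width: 85.5
grasp_force: 0.0
```

```bash
python3 - <<'E'
from h import *
a=viewer.capture("top")[:,:,::-1]; b=viewer.capture("side")[:,:,::-1]
cv2.imwrite("pics/p4.png",np.hstack([cv2.resize(a[160:290,260:390],(400,400)),cv2.resize(b[200:330,280:410],(400,400))]))
s=robot.state();print(s['position'],s['orientation'],s['joint_pos'])
E
```

```text
[547.65727902  67.48094763 223.34734222] [ 3.14102630e+00 -4.99024188e-04 -5.54483592e-02] [ 0.07622338  0.24248536 -0.31176419  1.84838328  0.08516073  1.06321265
 -1.89466754]
```

View pics/p4.png

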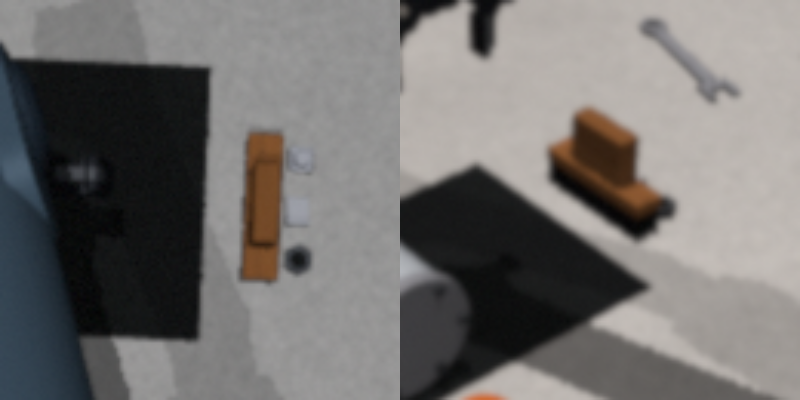

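The brush stands free off the mat and all three scraps lie beyond it, at (300,160), (297,210) and (298,260) in the crop. Next I'll refine the cap position and turn to a wrist angle with room both ways.

```bash
python3 - <<'E'
from h import *
print(ray("side",[(257.4,253.5)],169).round(1),ray("top",[(228,217.3)],169).round(1))
for X in((557,173),(557,170.5)):
  print(X,proj("side",[[*X,169],[*X,121]]).round(1).tolist(),proj("top",[[*X,169],[*X,121]]).round(1).tolist())
im=cv2.imread("pics/top0.png"); g=im.max(2); m=np.zeros_like(g); m[200:236,212:244]=(g[200:236,212:244]<55)
n,l,st,ce=cv2.connectedComponentsWithStats(m)
print([ (st[i],ce[i].round(1)) for i in range(1,n) if st[i,4]>50])
t=np.linspace(0,2*np.pi,60); k=np.ones(60)
def mod(X,z0=121):
  P=np.vstack([np.c_[X[0]+24.5*np.cos(t),X[1]+24.5*np.sin(t),z*k] for z in(121,169)])
  return lambda n: cv2.convexHull(proj(n,P).astype(np.float32)).reshape(-1,2)
for X in((557,173),(557,170.5)):
  h=mod(X)("top"); print("hull bbox top",h.min(0),h.max(0)); h=mod(X)("side"); print("side",h.min(0),h.max(0))
s=cv2.imread("pics/side0.png").max(2); m=np.zeros_like(s); m[240:285,240:275]=(s[240:285,240:275]<50)
n,l,st,ce=cv2.connectedComponentsWithStats(m); print([st[i] for i in range(1,n) if st[i,4]>50])
E
```

```text
[[556.7 172.7 169. ]] [[555.5 169.3 169. ]]
(557, 173) [[257.2, 253.5], [258.4, 269.4]] [[226.5, 216.7], [230.2, 218.4]]
(557, 170.5) [[258.1, 253.1], [259.2, 269.0]] [[227.5, 216.7], [231.2, 218.4]]
[(array([212, 200,   4,  36, 107], dtype=int32), array([213.1, 216.5])), (array([218, 207,  22,  21, 353], dtype=int32), array([228.7, 217.3]))]
hull bbox top [216.37857 206.6553 ] [239.90901 228.01872]
side [247.1307  247.93222] [268.29575 275.26978]
hull bbox top [217.40855 206.63809] [240.89598 228.00198]
side [247.96378 247.5567 ] [269.086   274.85992]
[array([248, 250,  19,  25, 410], dtype=int32)]
```

>>> jog_arm(steps="0 0 0 0 -6;0 0 0 0 -6;0 0 0 0 -6;0 0 0 0 -6;0 0 0 0 -6;0 0 0 0 -6;0 0 0 0 -6;0 0 0 0 -6;0 0 0 0 -6;0 0 0 0 -6")

```text
clock: 14.4
position: [547.8, 64.2, 222.9]
orientation: [3.141, 0.001, 0.99]
ft_force: [-0.5, 0.1, 0.5]
grip_width: 85.6
grasp_force: 0.0
```

>>> jog_arm(steps="0 10.5 -5.7 0 0;0 10.5 -5.7 0 0;0 10.5 -5.7 0 0;0 10.5 -5.7 0 0;0 10.5 -5.7 0 0;0 10.5 -5.7 0 0;0 10.5 -5.7 0 0;0 10.5 -5.7 0 0;0 10.8 -5.6 0 0;0 0 0 0 0")

```text
clock: 15.4
position: [556.6, 177.7, 223.0]
orientation: [-3.141, -0.002, 0.994]
ft_force: [-0.1, -0.5, -0.6]
grip_width: 85.3
grasp_force: 0.0
```

>>> jog_arm(steps="0 0 0 0 0;0 0 0 9 0;0 0 0 9 0;0 0 0 9 0;0 0 0 9 0;0 0 0 9 0;0 0 0 9 0;0 0 0 9 0;0 0 0 3 0;0 0 0 0 0")

```text
clock: 16.4
position: [556.4, 174.5, 156.0]
orientation: [-3.141, 0.001, 0.99]
ft_force: [0.6, -0.2, 0.0]
grip_width: 84.9
grasp_force: 0.0
```

>>> jog_arm(steps="0.2 -2.2 2.1 0 0;0.3 0 0 0 0;0.5 0 0 0 0;0.7 0 0 0 0;1 0 0 0 0;1 0 0 0 0;1 0 0 0 0;1 0 0 0 0;1 0 0 0 0;1 0 0 0 0", grip_force=40)

```text
clock: 17.4
position: [558.2, 171.7, 157.6]
orientation: [3.14, -0.001, 0.99]
ft_force: [0.3, -0.9, 6.8]
grip_width: 48.1
grasp_force: 41.8
```

>>> jog_arm(steps="1 0 0 0 -2.5;1 0 0 0 -2.5;1 0 0 0 -2.5;1 0 0 0 -2.5;1 0 0 0 -2.5;1 0 0 0 -2.5;1 0 0 0 -2.5;1 0 0 0 -2.5;1 0 0 0 -2.5;1 0 0 0 -2.5")

```text
clock: 18.4
position: [559.2, 170.8, 157.5]
orientation: [3.139, -0.002, 1.421]
ft_force: [2.0, -2.7, 4.2]
grip_width: 47.9
grasp_force: 43.0
```

```bash
python3 - <<'E'
from h import *
s=robot.state();print(s['ft_torque'],s['ft_force'],s['joint_pos'],s['effort'],s['orientation'])
E
```

```text
[-0.36702377 -0.40884143 -1.01532665] [ 2.04491016 -2.68103828  4.21254498] [ 0.08845822  0.4155257  -0.5511659   1.8167822   0.25772976  0.97779571
 -0.71904153] [ -2.78600827 -35.98888993  -7.07079068 -19.42609906  -0.32314064
   0.04617377   0.83304584] [ 3.13903250e+00 -1.68403122e-03  1.42120755e+00]
```

Turning counterclockwise met about 1 N·m and was blocked by 0.43 rad, so I'll try the other way.

>>> jog_arm(steps="1 0 0 0 4;1 0 0 0 4;1 0 0 0 4;1 0 0 0 4;1 0 0 0 4;1 0 0 0 4;1 0 0 0 4;1 0 0 0 4;1 0 0 0 4;1 0 0 0 4")

```text
clock: 19.4
position: [557.8, 172.4, 157.5]
orientation: [3.141, -0.002, 0.726]
ft_force: [-0.7, -0.4, 4.9]
grip_width: 48.4
grasp_force: 42.9
```

```bash
python3 - <<'E'
from h import *
s=robot.state();print(s['ft_torque'],s['ft_force'],s['joint_pos'],s['position'],s['orientation'])
E
```

```text
[-0.05662467 -0.03005729  0.12570304] [-0.71269695 -0.40653795  4.85863578] [-0.01835348  0.39170365 -0.4228822   1.82277368  0.1913923   0.96571696
 -1.36658078] [557.82380129 172.36552577 157.45046727] [ 3.14133934e+00 -1.50012598e-03  7.26284803e-01]
```

>>> jog_arm(steps="1 0 0 0 4.6;1 0 0 0 4.6;1 0 0 0 4.6;1 0 0 0 4.6;1 0 0 0 4.6;1 0 0 0 4.6;1 0 0 0 4.6;1 0 0 0 4.6;1 0 0 0 4.6;1 0 0 0 4.6")

```text
clock: 20.4
position: [558.1, 172.1, 157.5]
orientation: [-3.141, -0.002, -0.077]
ft_force: [0.7, -0.7, 4.3]
grip_width: 48.2
grasp_force: 42.9
```

>>> jog_arm(steps="1 0 0 0 0;1 0 0 -1 0;1 0 0 -1 0;1 0 0 -1 0;1 0 0 -1 0;1 0 0 -1 0;1 0 0 0 0;1 0 0 0 0;1 0 0 0 0;1 0 0 0 0")

```text
clock: 21.4
position: [557.1, 171.5, 161.7]
orientation: [3.141, 0.001, -0.075]
ft_force: [0.4, -0.5, -1.1]
grip_width: 48.2
grasp_force: 42.4
```

```bash
python3 - <<'E'
from h import *
s=robot.state();print(s['ft_torque'],s['ft_force'],s['joint_pos'],s['position'],s['orientation'])
E
```

```text
[0.0120097 0.115262  0.0350571] [ 0.39909463 -0.54904024 -1.14400987] [-0.13571159  0.36764464 -0.27913867  1.82633145  0.12082143  0.96483414
 -2.11156506] [557.14680423 171.46190028 161.65819692] [ 3.14122310e+00  6.39312643e-04 -7.45915021e-02]
```

It came up 4 mm with no resistance, so the cap is free. I'll lift the rest.

>>> jog_arm(steps="1 0 0 -4 0;1 0 0 -6 0;1 0 0 -9 0;1 0 0 -10 0;1 0 0 -10 0;1 0 0 -10 0;1 0 0 -10 0;1 0 0 -9 0;1 0 0 -6 0;1 0 0 -2 0")

```text
clock: 22.4
position: [557.9, 171.8, 238.8]
orientation: [-3.141, -0.001, -0.075]
ft_force: [-0.4, -0.1, 0.1]
grip_width: 47.9
grasp_force: 42.4
```

>>> jog_arm(steps="1 0 0 0 0;1 0 0 0 0;1 0 0 0 0;1 0 0 0 0;1 0 0 0 0;1 0 0 0 0;1 0 0 0 0;1 0 0 0 0;1 0 0 0 0;1 0 0 0 0")

```text
clock: 23.4
position: [557.5, 171.6, 237.8]
orientation: [-3.142, -0.0, -0.075]
ft_force: [0.2, 0.3, -0.7]
grip_width: 47.9
grasp_force: 42.4
```

```bash
python3 - <<'E'
from h import *
a=viewer.capture("top")[:,:,::-1]; b=viewer.capture("side")[:,:,::-1]
cv2.imwrite("pics/p5.png",np.hstack([cv2.resize(a[160:290,220:390],(400,306)),cv2.resize(b[190:343,180:380],(400,306))]))
print(proj("side",[[557,171.5,249],[557,171.5,201]]))
E
```

```text
[[255.64727249 225.19406247]
 [256.90678128 242.27134674]]
```

View pics/p5.png

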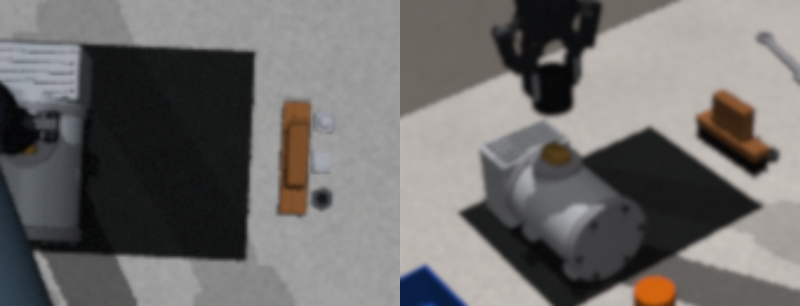

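The cap is in the gripper with its rim at (552,105), the brass port at (556,153) is bare, and the scrap and brush are off the mat. Handing in.

```bash
python3 -c "
from cell import order
print(order.close_job())"
```

```text
the job is handed in; nothing more can be done
None
```

The job is done and handed in at about 23.5 s: all three scraps are swept off the mat, the brush stands released off the mat, and the cap (left-hand thread, freed turning clockwise) is held still about 80 mm above its seat.

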